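# Portion tablets and hold the dispenser gate open

## Task

At the white tablet dispenser, pull the sprung portion slide (blue grip block) straight out until its red pointer is level with the yellow mark and no farther, pause there about a second, then let it go back fully home. After that, swing the sprung gate lever by its red cross bar towards the robot until it is against its stop, and keep holding it there: the program finishes while the gripper still holds the lever against its spring at the stop. Leave the medicine cup standing under the spout and do not disturb the bottles, cartons or tablet splitter.

Things in the scene. Friction and masses are not known exactly. Their poses are not given: they have to be found in the camera images.
- dispenser: White tablet dispenser, fixed. Origin on the table; own x points away from the robot, y left, z up. In own mm: base plate x -170..130, y -175..175, 12 high; hopper tower x -2..122, y -62..62, up to z 212; blue spout out to x -50, y -20..20, z 75..101; grey slide housing x 0..120, y 90..140, up to z 58. Slide on the left, gate lever on the right.
- slide (a joint): Portion slide on the left of the dispenser, m: 0 = fully home, grows as the slide is pulled out along the dispenser's own -x (towards the robot); end of travel 0.085. A spring pulls it home with about 3 N at 0, rising by 0.07 N per mm.
- slide_grip (a point): Grip point of the slide's blue upright block (12 mm thick along the slide, 30 mm wide; top 18 mm above this point, foot 42 mm below). At home it is at the dispenser's own (-80, 115, 68) mm. A steel bar (20 mm wide, its top 34 mm below this point) runs from the block back into the housing, whose front is 80 mm behind the block at home. Moves with the slide.
- slide_pointer (a point): Tip of the red pointer that sticks out to the left at the foot of the grip block, in the block's middle plane, 38 mm below and 28 mm to the left of slide_grip. Moves with the slide.
- mark: Yellow mark, a flat tab 5 x 20 x 6 mm on the aluminium scale rail left of the slide; origin under its centre, axes parallel to the dispenser's. The slide is at the mark when pointer and mark have the same position along the dispenser's own x; the mark is 35 to 65 mm from the home position.
- lever (a joint): Gate lever, rad: 0 = at rest, leaning 0.2 rad away from the robot from upright; grows as the lever swings towards the robot (dispenser's own -x); 0.9 = against its rubber stop. A spring drives it back with about 4 N at the bar at rest and 6 N at the stop.
- lever_pivot (a point): Centre of the gate lever's pivot, on the dispenser's own (-70, -120, 90) mm; the hinge axis runs along the dispenser's own y.
- lever_bar (a point): Centre of the red cross bar, 12 mm diameter, along the dispenser's own y, 110 mm from the pivot. At rest 22 mm behind (own +x) and 108 mm above the pivot; at the stop 71 mm in front (own -x) and 84 mm above. It runs between two cheeks with 78 mm clear between them; that space is open for at least 45 mm below the bar. Moves with the lever.
- spout (a point): Point on the dispenser's base plate (12 mm above the table) under the spout where the cup belongs, at own (-45, 0, 12) mm.
- cup: Clear medicine cup, 54 mm wide at the rim, 48 mm high, loose, standing on the base plate under the spout; origin in the centre of its underside.
- bottle_a: Amber tablet jar, diameter 56 mm, 95 mm high, loose, standing; origin under its centre.
- bottle_b: White tablet jar with green cap, diameter 56 mm, 95 mm high, loose, standing; origin under its centre.
- carton_a: Medicine carton with green band, 50 x 110 x 35 mm, loose; origin under its centre.
- carton_b: Medicine carton with yellow band, 60 x 120 x 45 mm, loose; origin under its centre.
- splitter: Blue tablet splitter with clear lid, 40 x 85 x 24 mm, loose; origin under its centre.
Things that resemble listed ones, but are neither listed nor needed, are in the scene too. Leave any orange look-alike of the cup alone.

How it is judged:
On the way, in this order (a step that is already met when the one before it is completed fails the run):
1. the portion slide is held with its pointer level with the yellow mark (within 5 mm), the gate lever at rest (x of slide_pointer in the frame of mark between -0.005 and 0.005 m and value of joint lever below 0.15 rad), for 0.5 s.
2. the slide is back fully home (within 4 mm), the gate lever still at rest (value of joint slide below 0.004 m and value of joint lever below 0.15 rad), for 0.2 s.
At the end, for the whole second after the job is handed in: The gripper's fingers hold the gate lever (contact over 1.5 N) within 0.05 rad of its stop through the last second, the slide is fully home (within 4 mm), and the cup stands upright under the spout (within 15 mm) (value of joint lever above 0.85 rad and contact force between the fingers and lever above 1.5 N and value of joint slide below 0.004 m and horizontal distance between cup and spout below 0.015 m and angle between cup's own z axis and vertical below 0.1 rad); the arm keeps its last pose, push and grip.
It fails at once if the slide is pulled more than 10 mm past the yellow mark (x of slide_pointer in the frame of mark below -0.01 m).
It fails at once if the gate lever is swung while the slide is out (value of joint slide above 0.02 m and value of joint lever above 0.3 rad).
It fails at once if a bystander is disturbed (cup, bottle, carton or splitter moved more than 20 mm) (distance of any of cup, bottle_a, bottle_b, carton_a, carton_b, splitter from where it was at the start of the episode above 0.02 m).
It also fails if it takes over 48 s, if anything falls off the work surface, if the arm or the gripper's body presses on something with over 40 N, if the wrist force passes 120 N, or if a joint passes its speed limit or range.

## Robot

A 6-joint arm with a two-finger parallel gripper is mounted at the origin on the work surface. World frame = base frame: x ahead of the robot, y to its left, z up, the work surface at z = 0. Lengths are in m, angles in rad, forces in N, time in s.
With the tool pointing down it reaches from about 0.25 to 0.725 m from the base axis. Payload 4 kg.
Tool frame: the origin (TCP) lies on the centre line of the jaws, within the pads' length; the fingertips stand 14 mm ahead of it and the grasp point (between the pads) lies 5 mm behind it (arm.tcp_to_tips is the z of the fingertips in the tool frame, in m); z points along the fingers, y is the line along which they close (so a half turn about z gives the same grasp; the last joint's range is limited). The gripper opens to 85 mm and grips with 20 to 120 N. Pads are 22 mm wide; open, the fingers measure 114 mm over their backs; the gripper's body (76 mm by 85 mm) begins 54 mm behind the grasp point. The pads swing forward as they close: fully open they stand 13 mm farther back than shut.
Start: joints at [-1.219, 0.241, 0.005, 1.335, 0, 1.571], TCP at [0.172, -0.469, 0.245] pointing down, gripper open.
Joint ranges: [-2.72, 2.72], [-1.05, 1.87], [-1.09, 1.28], [-1.99, 2.15], [-1.42, 1.44], [-3.14, 3.14]. Speed limits (rad/s): [2.79, 2.79, 3.14, 3.14, 3.14, 3.14].

## Interface

Orientations are given as a unit quaternion [w, x, y, z].
In Python, from rig import arm, hand, planner, eyes, workorder, sensors gives the robot as it stands. Calls block until the motion is done:
- arm.movep(position, orientation): joint-space move of the TCP to a pose.
- arm.servo_line(position, speed=0.15, rot=None): straight line of the TCP; rot=None keeps the orientation; speed is the mean speed in m/s.
- arm.goto_joints(angles): joint-space move.
- hand.let_go() and hand.close_gripper(): open the fingers fully, or close them until they stop; the grip force is fixed at half the most.
- arm.wait(seconds).
- planner.solve_ik(position, orientation): joint angles nearest the present ones, or None.
- eyes.capture(name): name is "scene" or "side" or "wrist"; returns the picture (420x560x3 uint8, red, green, blue); there is no depth.
- eyes.camera_info(name): a dict with "fov_y" (degrees; the focal length in pixels is half the picture's height over the tangent of half this angle, whatever the lens; pixels are square), "cx", "cy" (the principal point, pixels), "rvec" (rotation vector, rad) and "tvec" (3), from world to camera coordinates, as OpenCV has them; the wrist camera has in their place "mount" (4x4, takes a point from camera to tool coordinates, whose origin is the TCP and whose axes are the flange's). Camera axes: x right, y down, z forward; pixel columns grow to the right and rows downward; lengths in m; the calibration is good to about 2 mm. A picture is of the moment at which its call begins: read the wrist's pose just before it. camera_info takes no time and is no camera call.
A pose or a line that the arm cannot do raises arm.PlanningError and nothing moves.
- workorder.sign_off(): hands the job in; it is judged then, once.
Readings, each from a call of its own:
- sensors.current_time(): time.
- sensors.current_joint_positions(): joint angles.
- sensors.current_joint_velocities(): joint speeds.
- sensors.current_joint_efforts(): joint torques, N m.
- sensors.current_tcp_pos(): TCP position.
- sensors.current_tool_rot(): TCP orientation.
- sensors.current_wrist_force(): force on the tool from outside, world axes, zero at the start.
- sensors.current_ft_torque(): the same for the moment, N m.
- sensors.current_finger_gap(): finger opening in m.
- sensors.current_grasp_force(): force on a finger pad.
Only numpy, scipy, OpenCV 4.12 (cv2) and the standard library are available. Lean on these libraries where they do the work, as an engineer would, in place of code of your own. Each camera call takes 0.05 s, during which the arm holds its last target. There are 200 camera calls.

## Working session

There is one attempt and no reset: what is moved stays moved. The work goes in short steps, each a Python script; the robot and the scene stay as the last script left them, time stands still between calls to the robot, and variables do not carry over. Pictures are saved under pics/ and viewed, at most 10 in all, crops included, and the job is handed in when it is done.

```bash
mkdir -p pics; python3 - <<'E'
from rig import arm,hand,planner,eyes,sensors
import cv2
for n in("scene","side"):
    cv2.imwrite(f"pics/{n}0.png",eyes.capture(n)[:,:,::-1]); print(n,eyes.camera_info(n))
print(eyes.camera_info("wrist")); print(sensors.current_time(),sensors.current_tool_rot(),arm.tcp_to_tips)
E
```

```text
scene {'fov_y': 52.89039101225168, 'cx': 282.0457534855087, 'cy': 208.52382878584746, 'rvec': array([ 1.06750714,  2.48919323, -0.92232465]), 'tvec': array([ 0.35162252, -0.16746515,  1.55920616])}
side {'fov_y': 51.68047995988081, 'cx': 277.4150003015846, 'cy': 206.0536355560383, 'rvec': array([ 0.69845361, -2.71948449,  0.96728959]), 'tvec': array([0.44485801, 0.25934806, 1.0990747 ])}
{'fov_y': 58.2388667305172, 'cx': 278.85018651677905, 'cy': 207.57434773620201, 'mount': array([[ 6.87304609e-04, -9.52065848e-01, -3.05892381e-01,
         7.86332081e-02],
       [ 9.99999532e-01,  8.62795511e-04, -4.38500141e-04,
        -1.05987437e-03],
       [ 6.81403581e-04, -3.05891936e-01,  9.52065995e-01,
        -1.28961581e-01],
       [ 0.00000000e+00,  0.00000000e+00,  0.00000000e+00,
         1.00000000e+00]])}
0.1 [-9.35473070e-04  9.84571452e-01  1.74980435e-01 -1.70861049e-04] 0.014
```

View pics/scene0.png

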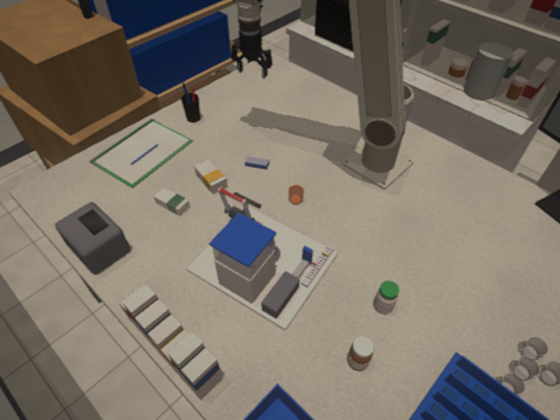

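View pics/side0.png

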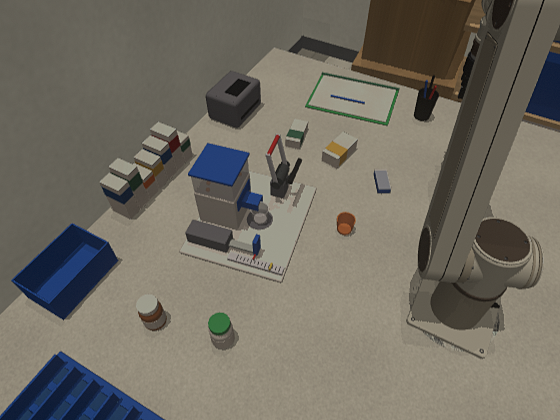

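Both views show the dispenser. In the side view its plate corners are at (181,250), (281,279) and (316,186), the blue grip is at about (256,243), and the red lever bar is at about (273,146). In the scene view the plate corners are at (189,266), (286,323) and (337,255). I'll fit the pose from these.

```bash
cat > h.py <<'E'
import numpy as np,cv2
from scipy.optimize import least_squares
from scipy.spatial.transform import Rotation as R
from rig import arm,hand,planner,eyes,sensors
def K(i):
    f=210/np.tan(np.radians(i["fov_y"])/2); return np.array([[f,0,i["cx"]],[0,f,i["cy"]],[0,0,1.]])
def ext(name):
    i=eyes.camera_info(name)
    if "rvec" in i: return K(i),cv2.Rodrigues(i["rvec"])[0],np.array(i["tvec"])
    q=np.array(sensors.current_tool_rot()); T=np.eye(4); T[:3,:3]=R.from_quat(q[[1,2,3,0]]).as_matrix(); T[:3,3]=sensors.current_tcp_pos()
    W=np.linalg.inv(T@i["mount"]); return K(i),W[:3,:3],W[:3,3]
def proj(c,P):
    k,r,t=c; p=(np.atleast_2d(P)@r.T+t)@k.T; return p[:,:2]/p[:,2:]
def ray(c,uv,z):
    k,r,t=c; d=r.T@np.linalg.solve(k,[uv[0],uv[1],1]); o=-r.T@t; return o+d*(z-o[2])/d[2]
def w(p,own_mm):  # own mm -> world
    o=np.atleast_2d(own_mm)/1000.; c,s=np.cos(p[2]),np.sin(p[2])
    return (np.c_[p[0]+c*o[:,0]-s*o[:,1],p[1]+s*o[:,0]+c*o[:,1],o[:,2]]).squeeze()
E
python3 - <<'E'
from h import *
S=ext("scene");D=ext("side")
O=[[130,175,12],[-170,175,12],[-170,-175,12]]
obs=[(D,O,[[181,250],[281,279],[316,186]]),(S,[[130,-175,12],[130,175,12],[-170,175,12]],[[189,266],[286,323],[337,255]])]
f=lambda p:np.concatenate([(proj(c,w(p,o))-u).ravel() for c,o,u in obs])
r=least_squares(f,[.55,0,0]);p=r.x;print(p,r.fun.round(1))
for o in([-80,115,68],[-48,-120,198],[-45,0,12]):print(w(p,o),proj(S,w(p,o)),proj(D,w(p,o)))
import numpy as np
np.save("p.npy",p)
for n,(x,y) in(("scene",(200,150)),("side",(170,120))):
    im=cv2.imread(f"pics/{n}0.png")[y:y+180,x:x+160]; cv2.imwrite(f"pics/c_{n}.png",cv2.resize(im,None,fx=3,fy=3,interpolation=cv2.INTER_CUBIC))
cv2.imwrite("pics/c.png",np.hstack([cv2.resize(cv2.imread(f"pics/c_{n}.png"),(400,450)) for n in("scene","side")]))
E
```

```text
[0.61153799 0.00231386 0.17674493] [-1.6  0.3  1.4  1.9  1.9  0.5 -3.3 -0.2 -1.2  4.2  1.5 -5. ]
[0.51256429 0.10145621 0.068     ] [[307.33367386 250.71613996]] [[257.32868958 241.79886571]]
[ 0.58538491 -0.12425634  0.198     ] [[232.08940337 193.76923231]] [[274.3438619  145.09572505]]
[ 0.56723904 -0.00559831  0.012     ] [[268.01096941 252.05734296]] [[260.63145346 218.71318919]]
```

View pics/c.png

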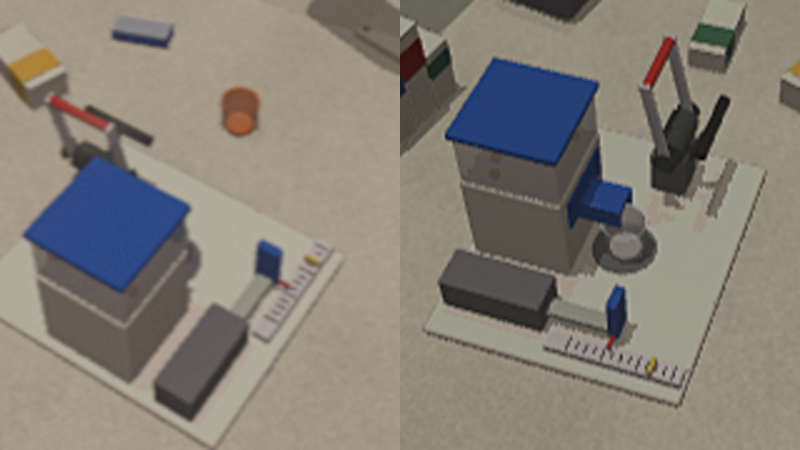

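The slide is home, the mark is at about own (-130,150), and the cup stands under the spout. The residuals suggest errors of a few mm, so I'll take a closer look with the wrist camera.

```bash
cat >> h.py <<'E'
def rot(yaw): # tool z down, tool x along own +y
    x=np.array([-np.sin(yaw),np.cos(yaw),0]);z=np.array([0,0,-1.]);y=np.cross(z,x)
    q=R.from_matrix(np.c_[x,y,z]).as_quat(); return q[[3,0,1,2]]
E
python3 - <<'E'
from h import *
p=np.load("p.npy"); P=w(p,[-110,105,270]); arm.movep(P,rot(p[2])); arm.wait(.3)
c=ext("wrist"); im=eyes.capture("wrist")
import pickle; pickle.dump(c,open("c1.pkl","wb"))
im=im[:,:,::-1].copy(); cv2.imwrite("pics/w1raw.png",im)
print(sensors.current_time(),sensors.current_tcp_pos(),P)
for o in([-170,175,12],[-80,115,86],[-80,143,30],[-86,100,86]):print(o,proj(c,w(p,o)))
cv2.imwrite("pics/w1.png",cv2.resize(im,(800,600),interpolation=cv2.INTER_CUBIC))
E
```

```text
2.725 [0.48485238 0.08599617 0.26998295] [0.48478991 0.08633722 0.27      ]
[-170, 175, 12] [[217.89853497  96.37836098]]
[-80, 115, 86] [[314.22420165 172.34495337]]
[-80, 143, 30] [[309.90405295 131.36284186]]
[-86, 100, 86] [[306.73812011 189.48758685]]
```

View pics/w1.png

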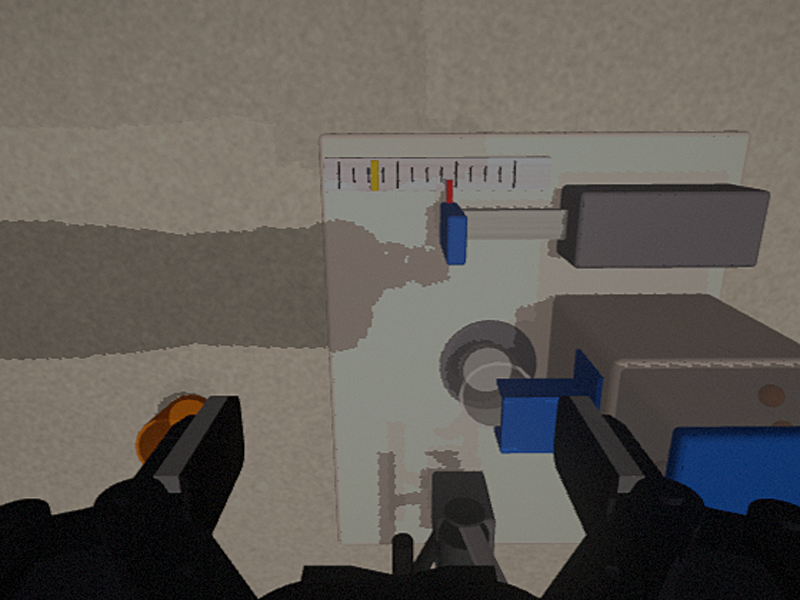

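The pointer is at (449,190) and the mark at (375,175) in the 800-px picture. The plate corners are at (321,134), (747,131) and (337,543). I'll refine the pose and the travel.

```bash
python3 - <<'E'
from h import *
import pickle
c=pickle.load(open("c1.pkl","rb")); p0=np.load("p.npy"); im=cv2.imread("pics/w1raw.png").astype(int)
b,g,r=im[...,0],im[...,1],im[...,2]; roi=np.zeros(b.shape,bool); roi[100:145,225:390]=1
def cen(m): v,u=np.nonzero(m&roi); print(len(u),u.min(),u.max(),v.min(),v.max()); return np.array([u.mean(),v.mean()])
Y=cen((r>110)&(g>90)&(b<.55*r)); Rd=cen((r>100)&(g<.5*r)&(b<.5*r))
O=[[-170,175,12],[130,175,12],[-170,-175,12]]; U=np.array([[321,134],[747,131],[337,543]])/800*560
pt=[-80,137,30]
f=lambda p:np.concatenate([(proj(c,w(p,O))-U).ravel(),(proj(c,w(p,pt))-Rd).ravel()[:1]*3])
s=least_squares(f,p0);p=s.x;print(p0,p,s.fun.round(1));np.save("p1.npy",p)
C,S=np.cos(p[2]),np.sin(p[2])
def own(P): d=P[:2]-p[:2]; return np.array([C*d[0]+S*d[1],-S*d[0]+C*d[1]])*1000
print("ptr",own(ray(c,Rd,.03)))
for z in(.022,.03):print("mark",own(ray(c,Y,z)))
for o in([-80,115,86],[-45,0,12]):print(w(p,o),proj(c,w(p,o))*800/560)
D=ext("side")
for o in([-48,-120,198],[-80,115,68]):print(proj(D,w(p,o)))
E
```

```text
108 260 264 112 133
63 312 316 126 141
[0.61153799 0.00231386 0.17674493] [0.61549452 0.00663922 0.17978889] [-2.8 -0.7  4.8  0.4 -0.3  2.1 -0.6]
ptr [-79.82902101 137.6811121 ]
mark [-130.65626757  147.70285151]
mark [-130.29824772  148.40166606]
[0.51621949 0.10547983 0.086     ] [[456.34377163 240.69386534]]
[ 0.57121986 -0.00140777  0.012     ] [[486.96788017 365.08568556]]
[[272.21549898 145.50610959]]
[[255.36559541 242.35248108]]
```

```bash
python3 - <<'E'
from h import *
import pickle
p=np.load("p1.npy"); q=rot(p[2]); G=w(p,[-80,115,63])
arm.movep(G+[0,0,.1],q); arm.servo_line(G,.12); hand.close_gripper(); arm.wait(.2)
a=np.array(sensors.current_tcp_pos()); print("grip",a-G,sensors.current_finger_gap(),sensors.current_grasp_force(),sensors.current_wrist_force())
np.save("a.npy",a)
d=np.array([np.cos(p[2]),np.sin(p[2]),0])
arm.servo_line(G-d*.047,.05); arm.wait(.2)
c=ext("wrist"); pickle.dump(c,open("c2.pkl","wb")); im=eyes.capture("wrist")[:,:,::-1]
print(sensors.current_time(),np.array(sensors.current_tcp_pos())-a,sensors.current_finger_gap(),sensors.current_wrist_force())
cv2.imwrite("pics/w2raw.png",im); cv2.imwrite("pics/w2.png",cv2.resize(im,(800,600),interpolation=cv2.INTER_CUBIC))
E
```

```text
grip [ 4.41885633e-06 -1.84823440e-06  1.60196937e-04] 0.011256163300590958 58.42324733734131 [-1.17322802  0.15909685  2.26888837]
6.4333 [-4.54274527e-02 -8.31489691e-03  4.35975369e-05] 0.011674164048194841 [ 5.53072209  0.37406681 -3.47703429]
```

View pics/w2.png

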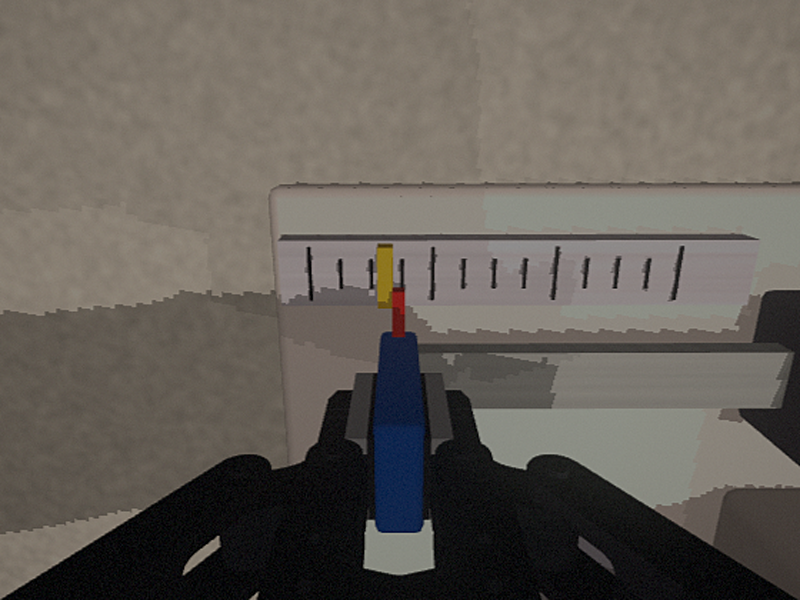

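The grip is sound. The pointer is at u≈398 and the mark at u≈385, which leaves about 4.3 mm at roughly 3.07 px/mm. I'll close that gap, hold, and return the slide home.

```bash
python3 - <<'E'
from h import *
p=np.load("p1.npy"); a=np.load("a.npy"); G=w(p,[-80,115,63]); d=np.array([np.cos(p[2]),np.sin(p[2]),0])
def off(im):
    im=im.astype(int); r,g,b=im[...,0],im[...,1],im[...,2]; roi=np.zeros(r.shape,bool); roi[165:232,180:380]=1
    f=lambda m:np.nonzero(m&roi)[1].mean()
    return (f((r>100)&(g<.5*r)&(b<.5*r))-f((r>110)&(g>90)&(b<.55*r)))/2.15
arm.servo_line(G-d*.0513,.03); arm.wait(.15); e=off(eyes.capture("wrist")); print("offset mm",e)
if .7<abs(e)<4: arm.servo_line(G-d*(.0513+e/1000),.03); arm.wait(.1); print(off(eyes.capture("wrist")))
arm.wait(1.1)
arm.servo_line(G-d*.001,.08); arm.wait(.1)
print(np.array(sensors.current_tcp_pos())-G,sensors.current_wrist_force())
hand.let_go(); arm.wait(.3); arm.servo_line(G+[0,0,.1],.15)
arm.movep(w(p,[-110,105,270]),rot(p[2])); arm.wait(.2)
im=eyes.capture("wrist"); cv2.imwrite("pics/w3raw.png",im[:,:,::-1])
i=im.astype(int); r,g,b=i[...,0],i[...,1],i[...,2]; v,u=np.nonzero((r>100)&(g<.5*r)&(b<.5*r)&(np.indices(r.shape)[0]<145))
print("ptr px",u.mean(),v.mean(),"(before 314,133)",sensors.current_time())
E
```

```text
offset mm 0.24089832229368197
[-0.00118131 -0.00019285  0.00018168] [3.36191329 0.32932015 1.47950241]
ptr px 311.55555555555554 137.46296296296296 (before 314,133) 11.5
```

```bash
python3 - <<'E'
from h import *
p=np.load("p1.npy")
for n in("w1raw","w3raw"):
    i=cv2.imread(f"pics/{n}.png").astype(int); b,g,r=i[...,0],i[...,1],i[...,2]
    roi=np.zeros(b.shape,bool); roi[100:145,225:390]=1
    for m in((r>100)&(g<.5*r)&(b<.5*r),(r>110)&(g>90)&(b<.55*r)):
        v,u=np.nonzero(m&roi); print(n,len(u),u.mean(),v.mean())
print(sensors.current_tcp_pos(),sensors.current_tool_rot())
for n in("scene","side"):
    i=eyes.capture(n).astype(int); r,g,b=i[...,0],i[...,1],i[...,2]; c=ext(n); P=proj(c,w(p,[-48,-120,198]))[0]
    V,U=np.indices(r.shape); v,u=np.nonzero((r>90)&(g<.4*r)&(b<.4*r)&(abs(U-P[0])<25)&(abs(V-P[1])<25)); print(n,P,len(u),u.mean() if len(u) else 0,v.mean() if len(u) else 0)
for o in([-48,-120,195],[-48,-120,300],[-141,-120,169],[-143,-120,169]):print(planner.solve_ik(w(p,o),rot(p[2])))
a,b=[cv2.imread(f"pics/{n}.png")[90:290,220:480] for n in("w1raw","w3raw")]
cv2.imwrite("pics/cmp.png",cv2.resize(np.vstack([a,b]),None,fx=1.5,fy=1.5))
E
```

```text
w1raw 63 314.41269841269843 133.46031746031747
w1raw 108 262.01851851851853 122.30555555555556
w3raw 54 311.55555555555554 137.46296296296296
w3raw 110 259.4909090909091 126.77272727272727
[0.48780753 0.09022932 0.26811998] [-0.00121743  0.64071845  0.7677736  -0.0014478 ]
scene [231.95552503 195.36244079] 23 225.30434782608697 191.91304347826087
side [272.21549898 145.50610959] 0 0 0
[-0.20075964  0.46703103  0.20076332  1.30452861  0.          1.1902478 ]
[-0.20075964  0.44053056  0.43030546  1.56057123  0.          1.1902478 ]
[-0.26767254  0.3189731  -0.09251351  1.15930972  0.          1.1233349 ]
[-0.26935343  0.31558683 -0.09734013  1.15786936  0.          1.12165401]
```

View pics/cmp.png

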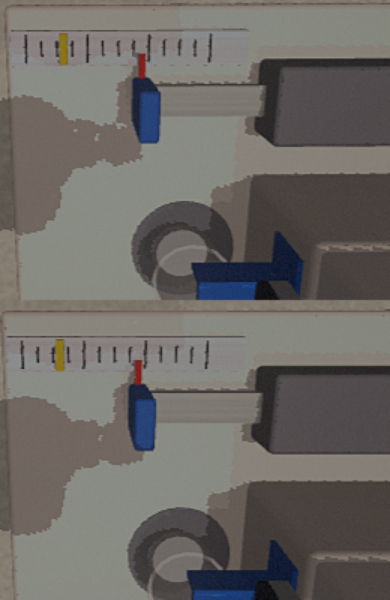

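The pointer-to-mark spacing is 52.1 px against 52.4 px originally, so the slide is home. Next is the lever: grip the bar and swing it along its arc, watching the force.

```bash
python3 - <<'E'
from h import *
p=np.load("p1.npy"); q=rot(p[2])
B=lambda t,r=110:w(p,[-70+r*np.sin(.2-t)*1.0,-120,90+r*np.cos(.2-t)-5])
G=B(0); H=G.copy();H[2]=.31
s=np.array(sensors.current_tcp_pos()); s[2]=.31; arm.servo_line(s,.2); arm.servo_line(H,.2); arm.servo_line(G,.15)
print("above",sensors.current_wrist_force())
hand.close_gripper(); arm.wait(.2)
print("gap",sensors.current_finger_gap(),sensors.current_grasp_force(),sensors.current_wrist_force())
if .008<sensors.current_finger_gap()<.016:
    for t in np.linspace(.1,.8,8):
        arm.servo_line(B(t),.08); f=np.array(sensors.current_wrist_force()); print(round(t,2),f.round(1),round(sensors.current_finger_gap(),4))
        if np.linalg.norm(f)>60: break
arm.wait(.2); print(sensors.current_wrist_force(),sensors.current_time())
i=eyes.capture("side")[:,:,::-1][90:290,180:400]; cv2.imwrite("pics/lev.png",cv2.resize(i,None,fx=2.7,fy=2.7))
E
```

```text
above [ 0.31740475 -0.60803622 -0.52402011]
gap 0.010051219937581717 58.44097673892975 [2.2112732  0.08046803 0.50744699]
0.1 [4.1 1.3 0.7] 0.0097
0.2 [4.4 1.5 2.7] 0.0099
0.3 [7.  0.8 3.3] 0.0102
0.4 [3.4 2.2 8.8] 0.0099
0.5 [0.3 0.3 9.7] 0.0101
0.6 [ 4.4  2.7 10.5] 0.0097
0.7 [5.2 2.  9.3] 0.01
0.8 [4.8 2.5 9.1] 0.0099
[4.10570814 2.2290916  7.99518738] 17.55
```

View pics/lev.png

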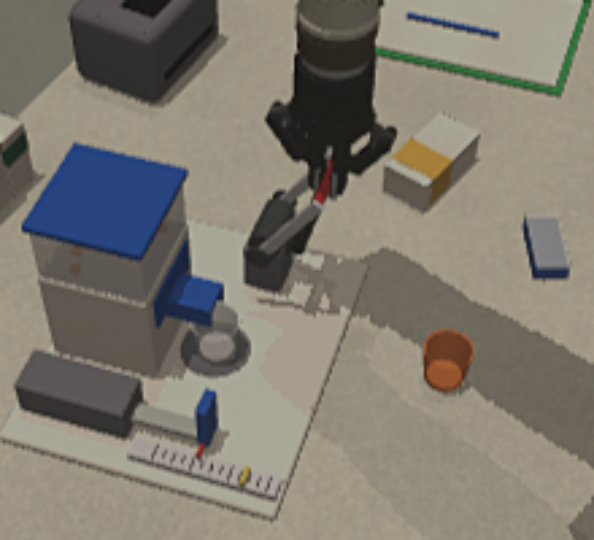

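The gripper holds the red bar at about 0.8 rad. The slide is home and the cup is standing. Now I'll creep onto the stop until the force rises.

```bash
python3 - <<'E'
from h import *
p=np.load("p1.npy"); d=np.array([np.cos(p[2]),np.sin(p[2]),0])
B=lambda t:w(p,[-70+110*np.sin(.2-t),-120,90+110*np.cos(.2-t)-5])
for t in np.arange(.83,1.0,.015):
    arm.servo_line(B(t),.03); arm.wait(.15); f=np.array(sensors.current_wrist_force())
    x=np.array(sensors.current_tcp_pos()); e=B(t)-x
    print(round(t,3),round(f@d,1),f.round(1),(e*1000).round(2),round(sensors.current_finger_gap(),4))
    if f@d>22: break
arm.wait(.5); print(sensors.current_wrist_force(),sensors.current_grasp_force(),sensors.current_time())
E
```

```text
0.83 3.6 [3.4 1.5 6.7] [-1.51  0.01 -1.33] 0.0101
0.845 3.7 [3.4 1.6 5.7] [-1.54  0.   -1.37] 0.0098
0.86 4.5 [4.  2.9 6.5] [-1.75 -0.05 -1.54] 0.0101
0.875 5.2 [5.  1.7 6.9] [-2.03 -0.06 -1.77] 0.0097
0.89 4.5 [4.2 2.4 8. ] [-2.3  -0.12 -2.01] 0.0098
0.905 5.4 [4.9 3.3 8. ] [-2.54 -0.16 -2.22] 0.0095
0.92 5.5 [5.4 1.5 5.1] [-1.95 -0.05 -1.37] 0.0103
0.935 7.2 [6.8 2.9 7.9] [-3.09 -0.24 -2.36] 0.0097
0.95 8.3 [ 7.8  4.  12.5] [-4.21 -0.42 -3.38] 0.0099
0.965 9.0 [ 8.1  5.9 14.7] [-5.34 -0.61 -4.42] 0.0095
0.98 10.2 [ 9.2  6.2 19.8] [-6.44 -0.77 -5.47] 0.0099
0.995 11.4 [10.1  7.8 22.6] [-7.5  -0.94 -6.52] 0.01
[ 9.7375226   7.50128173 22.79449995] 63.81570875644684 22.9083
```

From about 0.92 rad the TCP stops advancing while the force climbs, so the lever is on its stop and held.

```bash
python3 -c "
from rig import workorder
print(workorder.sign_off())"
```

```text
the job is handed in; nothing more can be done
None
```

I've handed the job in, though the sign-off returned no verdict: the slide was held about 0.2 mm from the yellow mark for over a second and went back home, and the gripper is holding the gate lever against its stop; the cup was still standing under the spout in the last picture, taken just before the stop.

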